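# Make up the tostones kit and the table kit

### The job

Make up two kits for tonight's cooking. In the oblong pine tray, lay the wooden tostonera flat in the long bay and stand the square wooden salt box upright in the short bay; on the round aluminium tray, stand the short glass jar and the small steel cup upright, side by side inside the rim. Everything must rest on its tray's floor; leave the tall jar, the colander, the bowl and the slotted spoon where they are.

Things in the scene. Friction and masses are not known exactly. Their poses are not given: they have to be found in the camera images.
- tostonera_grip (a point): Closed wooden tostonera (plantain press) lying flat: leaves 116 long (x) x 70 wide (y) x 20 mm thick together, steel hinge at +x; on top in the middle a grip bar 60 long (x) x 26 wide (y) x 40 mm high (60 mm overall). Grip the bar across its 26 mm. This point: mid-bar, 42 mm above the underside, 22 above the leaf. 0.15-0.3 kg. Either end may face either way in the bay.
- salt_box_mid (a point): Square wooden salt box with a pale flat lid that does not come off, 44 x 44 mm and 56 mm high, faces along its x and y. This point is its centre, 28 mm above its underside. About 0.1 kg.
- short_jar_mid (a point): The short glass jar: 50 mm diameter, 56 mm high, steel cap, standing upright. This point is its centre, 28 mm above its underside. About 0.13 kg.
- steel_cup_mid (a point): Small open steel sauce cup, straight-sided, 56 mm outer diameter, 46 mm high, wall 3 mm, standing upright, empty. This point is its centre, 23 mm above its underside. About 0.1 kg.
- pine_tray: Oblong pine tray, fixed, 225 long (x) x 106 mm wide (y); walls and divider 5 mm thick, rim 12 mm and divider 11 mm above the counter, floor 5 mm thick. Long bay 140 x 96 mm inside, centre at x = -37.5 mm, y = 0; short bay 70 x 96 mm inside, centre at x = +72.5 mm, y = 0. Origin: centre of the underside, on the counter.
- round_tray: Round flat aluminium tray without divider, does not move, 184 mm outer diameter, wall 4 mm (176 mm inside), rim 12 mm above the counter, floor 4 mm thick. Origin: centre of the underside, on the counter.
- tall_jar_mid (a point): Bystander, leave alone: the tall glass jar, 40 mm diameter, 85 mm high, steel cap, standing among the stock. This point is its centre, 42.5 mm above its underside.
- colander: Bystander, leave alone: red plastic colander, 190 mm diameter at the rim, 80 mm high, with two ear handles along its y reaching 148 mm from the centre. Origin: centre of the underside.
- bowl: Bystander, leave alone: white ceramic bowl, 130 mm diameter, 60 mm high. Origin: centre of the underside.
- slotted_spoon: Bystander, leave alone: flat stainless slotted spoon lying on the counter, 281 mm long along its x (from -120 to +161 mm), head 72 mm across at +x, 5 mm thick. Origin: on its underside, on the handle.
Mind the look-alikes: they are no part of the job. Leave any green look-alike of the part that bears short_jar_mid alone.

How it is judged:
At the end, for the whole second after the job is handed in: Tostonera flat in the long bay (within 15 mm along, 16 mm across, tilt < 0.07 rad), salt box upright in the short bay (16, 29 mm); short jar (within 66 mm of the centre) and cup (63 mm) upright inside the round tray. All on the floors (5 mm), tilt < 0.08 rad, at rest (x of tostonera_grip in the frame of pine_tray between -0.0525 and -0.0225 m and y of tostonera_grip in the frame of pine_tray between -0.016 and 0.016 m and z of tostonera_grip in the frame of pine_tray below 0.051 m and angle between tostonera_grip's own z axis and vertical below 0.07 rad and x of salt_box_mid in the frame of pine_tray between 0.0565 and 0.0885 m and y of salt_box_mid in the frame of pine_tray between -0.029 and 0.029 m and z of salt_box_mid in the frame of pine_tray between 0.028 and 0.038 m and angle between each of salt_box_mid, short_jar_mid, steel_cup_mid's own z axis and vertical below 0.08 rad and horizontal distance between short_jar_mid and round_tray below 0.066 m and z of short_jar_mid in the frame of round_tray between 0.027 and 0.037 m and horizontal distance between steel_cup_mid and round_tray below 0.063 m and z of steel_cup_mid in the frame of round_tray between 0.022 and 0.032 m and linear speed of each of tostonera, salt_box, short_jar, steel_cup below 0.02 m/s); the robot touches nothing.
It fails at once if a bystander (tall jar, colander, bowl or slotted spoon) is moved more than 30 mm or the tall jar is tipped (distance of any of tall_jar_mid, colander, bowl, slotted_spoon from where it was at the start of the episode above 0.03 m or angle between tall_jar_mid's own z axis and vertical above 0.5 rad).
It also fails if it takes over 109 s, if anything falls off the work surface, if the arm or the gripper's body presses on something with over 40 N, if the wrist force passes 120 N, or if a joint passes its speed limit or range.

### The arm

A 7-joint arm with a two-finger parallel gripper is mounted at the origin on the work surface. World frame = base frame: x ahead of the robot, y to its left, z up, the work surface at z = 0. Lengths are in m, angles in rad, forces in N, time in s.
With the tool pointing down it reaches from about 0.35 to 0.9 m from the base axis. Payload 19.9 kg.
Tool frame: the origin (TCP) lies at the very end of the fingers, on their centre line; the grasp point (between the pads) lies 19 mm behind it; z points along the fingers, y is the line along which they close (so a half turn about z gives the same grasp; the last joint's range is limited). The gripper opens to 94 mm and grips with 3 to 60 N. Pads are 16 mm wide; open, the fingers measure 119 mm over their backs; the gripper's body (75 mm by 177 mm) begins 78 mm behind the grasp point.
Start: joints at [1.103, 0.417, -0.01, 1.614, 0.005, 1.111, -0.053], TCP at [0.258, -0.569, 0.205] pointing down, gripper open.
Joint ranges: [-2.81, 2.81], [-0.39, 2.02], [-1.27, 1.25], [0.06, 2.57], [-1.19, 4.33], [0.19, 2], [-2.82, 2.82]. Speed limits (rad/s): [1.89, 1.89, 2.39, 2.39, 3.01, 3.01, 3.01].

### API

Orientations are given as a 3x3 rotation matrix whose columns are the frame's x, y, z axes.
In Python, from station import monitor, cams, ticket gives the robot as it stands. The module is installed in compiled form; this text tells all that it offers.
- The arm moves only by the shell command python3 -m crank 'ROWS'. ROWS is JSON, a list of rows, each a list of 7 numbers: the shift along the tool's x, y, z each as a share of 2.5 cm, from -1 to 1, then the turn, a rotation vector about the tool's x, y, z each as a share of 8 degrees, from -1 to 1, then the opening, from 0 (shut) to 1 (fully open). In form: [[dx, dy, dz, rx, ry, rz, jaw], ...]. A call has 1 to 12 rows; each row shifts and turns the commanded pose from where the row before left it, along the tool's axes as they then stand; what a row does not reach is not made up. A row lasts 1/10 s, in which the tool goes at most 50 mm and 8.59 degrees, less where a joint would pass 70% of its speed; a pose out of reach is approached as far as the arm can. A call with a number of a shift or a turn outside -1 to 1 is refused whole. A call with a gripper value outside its range is refused whole. The fingers move at their own pace and stop on an object; the grip force is fixed at half the most. Time passes only in rows, so rows that do not move let the fingers close. It gives the time, the measured TCP pose, the force, the opening and the grip force at its end, in the units of the state.
- monitor.observe(): the state, without advancing time (a new reading comes with each control period).
- cams.grab_frame(name): name is "scene" or "side" or "wrist"; returns the picture (400x640x3 uint8, red, green, blue); there is no depth.
- cams.get_calibration(name): a dict with "vertical_fov" (degrees; the focal length in pixels is half the picture's height over the tangent of half this angle, whatever the lens; pixels are square), "cx", "cy" (the principal point, pixels), "k1" (the pictures are not rectified: a ray, as slopes to the right and down, at radius r is drawn at 1 + k1 r^2 times it, then the intrinsics apply), "world_from_camera" (4x4, takes a point from camera to world coordinates); the wrist camera has in their place "tool_from_camera" (4x4, takes a point from camera to tool coordinates, whose origin is the TCP and whose axes are the flange's). Camera axes: x right, y down, z forward; pixel columns grow to the right and rows downward; lengths in m; the calibration is good to about 2 mm. A picture is of the moment at which its call begins: read the wrist's pose just before it. get_calibration takes no time and is no camera call.
- ticket.hand_in(): hands the job in; it is judged then, once.
The state is a dict: "time": time; "joints": joint angles; "dq": joint speeds; "joint_torque": joint torques, N m; "eef_pos": TCP position; "tool_rot": TCP orientation; "wrist_force": force on the tool from outside, world axes, zero at the start; "torque": the same for the moment, N m; "gripper_width": opening from 0.0 (shut) to 1.0 (fully open); "gripper_force": force on a finger pad.
Only numpy, scipy, OpenCV 4.12 (cv2) and the standard library are available. Lean on these libraries where they do the work, as an engineer would, in place of code of your own. Each camera call takes 0.05 s, during which the arm holds its last target. There are 200 camera calls.

## Working session

There is one attempt and no reset: what is moved stays moved. The work goes in short steps, Python scripts to look and compute and a shell command to move; the robot and the scene stay as the last step left them, time stands still between calls to the robot, and variables do not carry over. Pictures are saved under pics/ and viewed, at most 14 in all, crops included, and the job is handed in when it is done.

```bash
mkdir -p pics; cat > h.py <<'E'
import numpy as np, cv2
from station import monitor, cams, ticket
def K(c):
    f=200/np.tan(np.radians(c["vertical_fov"])/2); return f,c["cx"],c["cy"],c["k1"]
def pose(name,s=None):
    c=cams.get_calibration(name)
    if name!="wrist": return c,np.array(c["world_from_camera"])
    s=s or monitor.observe(); T=np.eye(4);T[:3,:3]=s["tool_rot"];T[:3,3]=s["eef_pos"]
    return c,T@np.array(c["tool_from_camera"])
def ray(name,u,v,P=None):
    c,T=P or pose(name); f,cx,cy,k=K(c)
    d=np.array([(u-cx)/f,(v-cy)/f]); x=d.copy()
    for _ in range(30): x=d/(1+k*(x@x))
    return T[:3,3],T[:3,:3]@np.array([x[0],x[1],1])
def plane(name,u,v,z,P=None):
    o,d=ray(name,u,v,P); return o+d*(z-o[2])/d[2]
def proj(name,p,P=None):
    c,T=P or pose(name); f,cx,cy,k=K(c)
    q=np.linalg.inv(T)@np.r_[p,1]; x=q[:2]/q[2]; x=x*(1+k*(x@x)); return x*f+[cx,cy]
def snap(name,fn):
    P=pose(name); im=cams.grab_frame(name); cv2.imwrite("pics/"+fn+".png",im[:,:,::-1]); np.savez("pics/"+fn+".npz",T=P[1]); return im,P
def saved(name,fn):
    return cv2.imread("pics/"+fn+".png"),(cams.get_calibration(name),np.load("pics/"+fn+".npz")["T"])
E
python3 - <<'E'
from h import *
np.set_printoptions(precision=3,suppress=True)
for n in ["scene","side","wrist"]:
    im,P=snap(n,n+"0"); print(n,P[0]["vertical_fov"],P[0]["k1"],P[1][:3])
s=monitor.observe(); print(s["time"],s["tool_rot"],s["wrist_force"])
E
```

```text
scene 53.15964016509891 -0.01433054421161043 [[-0.819  0.48  -0.315  1.091]
 [ 0.574  0.683 -0.451  0.697]
 [-0.001 -0.55  -0.835  1.346]]
side 56.40042969679051 -0.07197012681132317 [[-0.675 -0.497  0.546 -0.103]
 [-0.738  0.444 -0.509  0.684]
 [ 0.011 -0.746 -0.666  0.932]]
wrist 64.98937453529686 -0.03682388863013234 [[ 0.411 -0.887 -0.211  0.319]
 [-0.911 -0.401 -0.094 -0.542]
 [-0.001  0.231 -0.973  0.385]]
0.15 [[ 0.911  0.413 -0.   ]
 [ 0.413 -0.911  0.001]
 [-0.    -0.001 -1.   ]] [ 0.187  0.018 -0.117]
```

View pics/scene0.png

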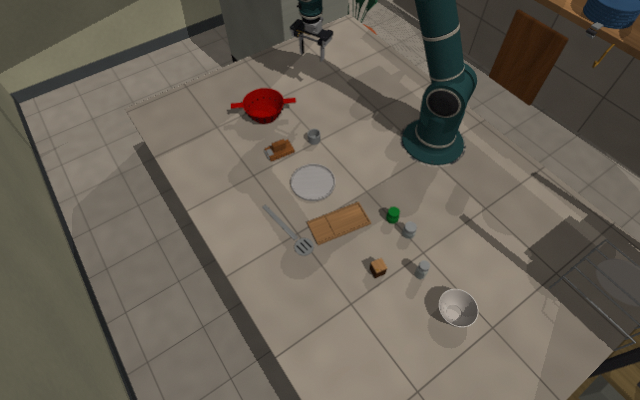

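View pics/side0.png

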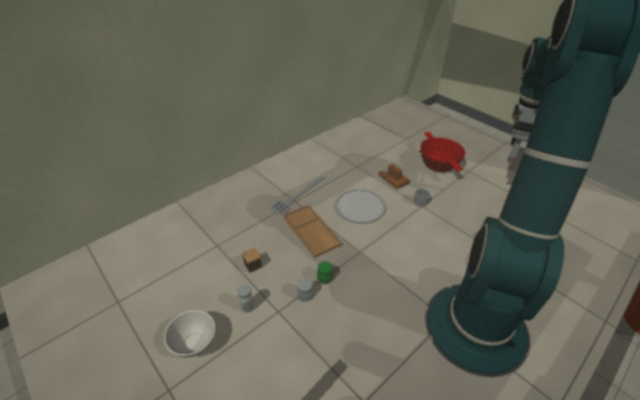

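The scene view shows the tostonera at (279,150), steel cup (313,135), round tray (313,182), pine tray (339,223) and salt box (378,267). Candidates for the short jar are the green-capped one at (393,214), the glass one at (409,230) and the glass one at (422,269), which looks taller. I'll take (409,230) and check it in a crop.

```bash
python3 - <<'E'
from h import *
np.set_printoptions(precision=3,suppress=True)
im=cv2.imread("pics/scene0.png"); a=cv2.resize(im[120:290,255:445],None,fx=3.1,fy=3.1,interpolation=cv2.INTER_CUBIC); cv2.imwrite("pics/c0.png",a)
def tri(a,b):
    o,d=ray("scene",*a);p,e=ray("side",*b);A=np.c_[d,-e];t=np.linalg.lstsq(A,p-o,rcond=None)[0]
    return (o+d*t[0]+p+e*t[1])/2, np.linalg.norm(o+d*t[0]-p-e*t[1])
for n,a,b in [("tost",(279,148),(396,173)),("cup",(313.5,136),(422,198)),("salt",(378,267),(252,260)),("sj",(409,230),(305,290)),("green",(393,214),(325,272)),("tall",(422,269),(245,298)),("round",(313,182),(360,206)),("pine",(339,223),(312,231)),("bowl",(458,308),(190,333)),("col",(263,105),(442,153))]:
    print(n,*tri(a,b), plane("scene",*a,0.03))
E
```

```text
tost [ 0.589 -0.347  0.023] 0.009908715317525922 [ 0.595 -0.335  0.03 ]
cup [ 0.428 -0.314  0.017] 0.0030444236600231465 [ 0.434 -0.306  0.03 ]
salt [0.597 0.339 0.028] 0.0032869640406174706 [0.598 0.338 0.03 ]
sj [0.404 0.287 0.023] 0.0008397378272770443 [0.407 0.289 0.03 ]
green [0.41  0.201 0.029] 0.002254327250120985 [0.41  0.201 0.03 ]
tall [0.483 0.438 0.045] 0.0034812794197602325 [0.475 0.433 0.03 ]
round [ 0.566 -0.118  0.001] 0.0016849897919578448 [ 0.577 -0.102  0.03 ]
pine [ 0.591  0.098 -0.004] 4.146277957434029e-05 [0.604 0.113 0.03 ]
bowl [0.483 0.608 0.052] 0.0005646292372619105 [0.473 0.606 0.03 ]
col [ 0.528 -0.579  0.053] 0.0006933417778128101 [ 0.518 -0.602  0.03 ]
```

View pics/c0.png

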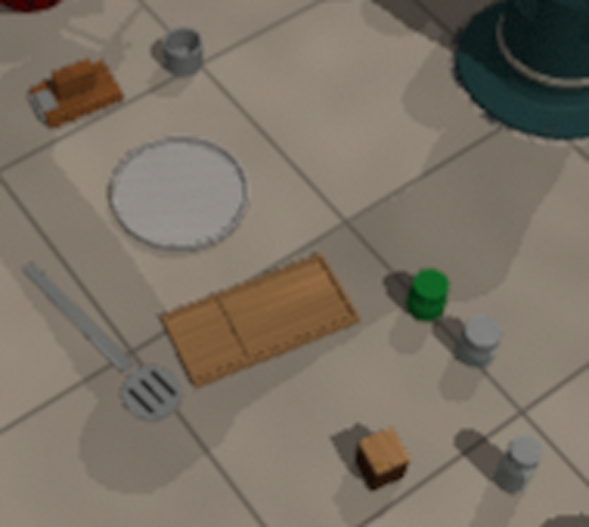

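The crop confirms the short squat jar with a steel cap at scene (409,230). The green one is the look-alike and the thin one at (422,269) is the tall jar. The pine tray's short bay is at its far end, (316,229). Next I'll get tray and part poses from masks.

```bash
cat >> h.py <<'E'
def rect(name,im,P,mask,z,near):
    """min-area rectangle, on plane z, of the mask blob nearest pixel"""
    n,l,st,c=cv2.connectedComponentsWithStats(mask.astype(np.uint8))
    ids=[i for i in range(1,n) if st[i,4]>40]; 
    i=min(ids,key=lambda i:np.hypot(*(c[i]-near)))
    cn=max(cv2.findContours((l==i).astype(np.uint8),0,1)[0],key=len)[:,0]
    w=np.array([plane(name,*p,z,P)[:2] for p in cn.astype(float)],np.float32)
    return cv2.minAreaRect(w*1000),cv2.minEnclosingCircle(w*1000),st[i]
E
python3 - <<'E'
from h import *
for cam,pts in [("scene",dict(pine=(339,223),round=(313,182),tost=(279,150),salt=(378,267))),("side",dict(pine=(312,231),round=(360,206),tost=(394,177),salt=(252,260)))]:
    im,P=saved(cam,cam+"0"); hsv=cv2.cvtColor(im,cv2.COLOR_BGR2HSV)
    for k,p in pts.items(): print(cam,k,hsv[p[1],p[0]], end=" ")
    print("bg",hsv[300,350], hsv[240,400])
    wood=(hsv[...,1]>105)&(hsv[...,0]<25)&(hsv[...,0]>3)
    for k,z in [("pine",.012),("tost",.02),("salt",.056)]: print(cam,k,*rect(cam,im,P,wood,z,pts[k]))
    gr=(hsv[...,1]<22)&(hsv[...,2]>100)
    print(cam,"round",*rect(cam,im,P,gr,.010,pts["round"]))
E
```

```text
scene pine [ 15 137 128] scene round [ 10  16 145] scene tost [ 13 182  84] scene salt [ 14 137 143] bg [ 16  44 139] [ 17  43 124]
scene pine ((596.9362182617188, 101.46871185302734), (109.439453125, 223.3592071533203), 79.45104217529297) ((596.5324096679688, 102.01220703125), 122.06145477294922) [ 307  202   64   43 1435]
scene tost ((594.6566162109375, -339.68756103515625), (90.84245300292969, 115.87918853759766), 82.8099594116211) ((595.8360595703125, -337.1976318359375), 67.92935943603516) [265 139  29  22 355]
scene salt ((609.175537109375, 345.28802490234375), (57.579891204833984, 55.34065246582031), 77.76402282714844) ((609.4528198242188, 344.7584228515625), 37.3071174621582) [370 258  17  20 225]
scene round ((570.34619140625, -117.17803955078125), (180.06997680664062, 178.3873748779297), 69.138916015625) ((569.62890625, -117.15477752685547), 92.47199249267578) [ 291  164   44   37 1238]
side pine [ 17 120 127] side round [ 26  12 143] side tost [ 12 132  87] side salt [ 16 119 114] bg [ 22  38 126] [ 24  37 145]
side pine ((589.4422607421875, 104.84498596191406), (103.17292785644531, 220.7876739501953), 79.13961029052734) ((590.1426391601562, 105.72230529785156), 118.85628509521484) [ 284  207   57   49 1360]
side tost ((585.8804321289062, -338.9322204589844), (95.24715423583984, 124.47274780273438), 82.2417984008789) ((585.775634765625, -338.59490966796875), 73.18769073486328) [380 165  29  23 344]
side salt ((589.9302368164062, 344.8883972167969), (43.35266876220703, 49.7907829284668), 77.94093322753906) ((591.1295166015625, 344.6247253417969), 28.765880584716797) [243 249  17  15 163]
side round ((562.3590698242188, -113.97185516357422), (178.13751220703125, 182.36219787597656), 8.077200889587402) ((563.2523193359375, -113.7108154296875), 93.50186157226562) [ 336  189   50   34 1281]
```

```bash
cat >> h.py <<'E'
def go(x,y,z,yaw=None):
    """tool-axis units to reach TCP x,y,z (tool yaw in deg, taken after turn)"""
    s=monitor.observe(); R=np.array(s["tool_rot"]); p=np.array(s["eef_pos"])
    y0=np.degrees(np.arctan2(R[1,0],R[0,0])); yaw=y0 if yaw is None else yaw
    turn=y0-yaw; a=np.radians(yaw); d=np.array([x,y,z])-p
    X=np.array([np.cos(a),np.sin(a),0]);Y=np.array([np.sin(a),-np.cos(a),0])
    print("t %.1f at"%s["time"],p.round(4),"yaw %.1f tilt %.2f"%(y0,np.degrees(np.arccos(min(1,-R[2,2])))),"F",np.round(s["wrist_force"],1),"w %.3f f %.1f"%(s["gripper_width"],s["gripper_force"]),"| turn %.2f units, then x %.2f y %.2f z %.2f"%(turn/8,d@X/.025,d@Y/.025,-d[2]/.025))
E
python3 -m crank '[[0,0,0,0,0,1,1],[0,0,0,0,0,1,1],[0,0,0,0,0,1,1],[0,0,0,0,0,1,1]]'
python3 -m crank '[[0.99,-0.9,0,0,0,0,1],[0.99,-0.9,0,0,0,0,1],[0.99,-0.9,0,0,0,0,1],[0.99,-0.9,0,0,0,0,1],[0.99,-0.9,0,0,0,0,1],[0.99,-0.9,0,0,0,0,1],[0.99,-0.9,0,0,0,0,1],[0.99,-0.9,0,0,0,0,1],[0.99,-0.9,0,0,0,0,1],[0.99,-0.9,0,0,0,0,1],[0.99,-0.9,0,0,0,0,1],[0.99,-0.9,0,0,0,0,1]]'
python3 -m crank '[[0,0,0,0,0,0,1],[0,0,0,0,0,0,1]]'
python3 - <<'E'
from h import *
snap("wrist","w1"); go(.588,-.34,.2,-7.4)
E
```

```text
time: 0.55
eef_pos: [0.258, -0.569, 0.2052]
tool_rot: [[0.99, -0.138, -0.0], [-0.138, -0.99, 0.0], [-0.0, -0.0, -1.0]]
wrist_force: [0.5, -0.7, 0.4]
gripper_width: 1.002
gripper_force: 0.0
time: 1.75
eef_pos: [0.5892, -0.3399, 0.2052]
tool_rot: [[0.991, -0.132, -0.0], [-0.132, -0.991, 0.0], [-0.001, -0.0, -1.0]]
wrist_force: [-0.4, 0.1, 0.4]
gripper_width: 1.0
gripper_force: 0.0
time: 1.95
eef_pos: [0.5884, -0.3404, 0.2048]
tool_rot: [[0.991, -0.131, -0.001], [-0.131, -0.991, 0.0], [-0.001, -0.0, -1.0]]
wrist_force: [-0.2, 0.2, -0.2]
gripper_width: 1.004
gripper_force: 0.0
t 2.0 at [ 0.5877 -0.3413  0.2051] yaw -7.6 tilt 0.05 F [-0.1 -0.1 -0.2] w 1.003 f 0.0 | turn -0.03 units, then x 0.01 y -0.05 z 0.20
```

View pics/w1.png

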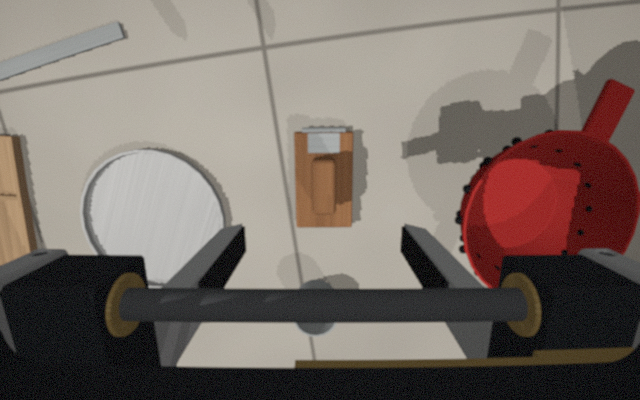

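The tostonera leaves span px (295–352, 130–227), hinge at the top (127–152), and the bar's top spans (312–335, 157–214). The round tray's centre is near (155,218). I'll compute these.

```bash
python3 - <<'E'
from h import *
im,P=saved("wrist","w1"); hsv=cv2.cvtColor(im,cv2.COLOR_BGR2HSV)
wood=(hsv[...,1]>100)&(hsv[...,0]<25)&(hsv[...,0]>3)
print(rect("wrist",im,P,wood,.02,(324,185)))
for uv in [(312,157),(335,157),(333,214),(314,214),(323.5,185)]: print(uv,plane("wrist",*uv,.06,P).round(4))
a=plane("wrist",323,160,.06,P);b=plane("wrist",324,212,.06,P);print("ang",np.degrees(np.arctan2(*(a-b)[1::-1])))
rt=(hsv[...,1]<28)&(hsv[...,2]>150); print(rect("wrist",im,P,rt,.010,(155,218)))
E
```

```text
(((591.39697265625, -341.99420166015625), (66.40292358398438, 112.08009338378906), 82.38687133789062), ((591.7548828125, -341.8808288574219), 63.85457992553711), array([ 295,  132,   58,   95, 4531], dtype=int32))
(312, 157) [ 0.6244 -0.3342  0.06  ]
(335, 157) [ 0.6212 -0.3577  0.06  ]
(333, 214) [ 0.561 -0.348  0.06 ]
(314, 214) [ 0.5637 -0.3278  0.06  ]
(323.5, 185) [ 0.5937 -0.3421  0.06  ]
ang -6.529650954403917
(((599.6676025390625, -130.7560577392578), (324.97930908203125, 291.7739562988281), 89.8619155883789), ((600.0242309570312, -133.05955505371094), 214.41282653808594), array([    0,    50,   300,   239, 47048], dtype=int32))
```

```bash

python3 -m crank '[[0.17,0.0,1,0,0,0,1],[0,0,1,0,0,0,1],[0,0,1,0,0,0,1],[0,0,1,0,0,0,1],[0,0,1,0,0,0,0.7],[0,0,1,0,0,0,0.6],[0,0,0.6,0,0,0,0.6],[0,0,0.45,0,0,0,0.6],[0,0,0,0,0,0,0.6]]' | head -2
python3 -m crank '[[0,0,0,0,0,0,0],[0,0,0,0,0,0,0],[0,0,0,0,0,0,0],[0,0,0,0,0,0,0],[0,0,0,0,0,0,0],[0,0,0,0,0,0,0],[0,0,0,0,0,0,0],[0,0,0,0,0,0,0]]'
python3 -c "
from h import *
go(.59,-.34,.15)"
```

```text
time: 2.9
eef_pos: [0.5916, -0.3416, 0.0282]
time: 3.7
eef_pos: [0.5927, -0.3415, 0.0297]
tool_rot: [[0.991, -0.132, 0.0], [-0.132, -0.991, -0.0], [0.0, 0.0, -1.0]]
wrist_force: [-1.3, 0.1, 6.6]
gripper_width: 0.276
gripper_force: 30.0
t 3.7 at [ 0.5927 -0.3415  0.0297] yaw -7.6 tilt 0.03 F [-1.3  0.1  6.6] w 0.276 f 30.0 | turn 0.00 units, then x -0.12 y -0.04 z -4.81
```

```bash

python3 -m crank '[[0,0,-0.5,0,0,0,0],[0,0,-1,0,0,0,0],[0,0,-1,0,0,0,0],[0,0,-1,0,0,0,0],[0,0,-1,0,0,0,0],[0,0,-1,0,0,0,0],[0,0,-1,0,0,0,0],[0,0,-0.5,0,0,0.36,0]]' | head -2
python3 -m crank '[[-0.26,-0.5,0,0,0,0,0],[-0.26,-0.97,0,0,0,0,0],[-0.26,-0.97,0,0,0,0,0],[-0.26,-0.97,0,0,0,0,0],[-0.26,-0.97,0,0,0,0,0],[-0.26,-0.97,0,0,0,0,0],[-0.26,-0.97,0,0,0,0,0],[-0.26,-0.97,0,0,0,0,0],[-0.26,-0.97,0,0,0,0,0],[-0.26,-0.97,0,0,0,0,0],[-0.26,-0.5,0,0,0,0,0],[0,0,0,0,0,0,0]]'
python3 - <<'E'
from h import *
im,P=snap("wrist","w2"); go(.556,.110,.205,-10.5)
E
```

```text
time: 4.5
eef_pos: [0.5929, -0.3417, 0.2074]
time: 5.7
eef_pos: [0.5656, -0.087, 0.204]
tool_rot: [[0.984, -0.178, -0.001], [-0.178, -0.984, 0.001], [-0.001, -0.0, -1.0]]
wrist_force: [0.4, -0.1, -1.4]
gripper_width: 0.275
gripper_force: 30.0
t 5.8 at [ 0.5658 -0.0888  0.2041] yaw -10.4 tilt 0.03 F [ 0.6 -1.8 -3. ] w 0.276 f 30.0 | turn 0.01 units, then x -1.84 y -7.75 z -0.04
```

View pics/w2.png

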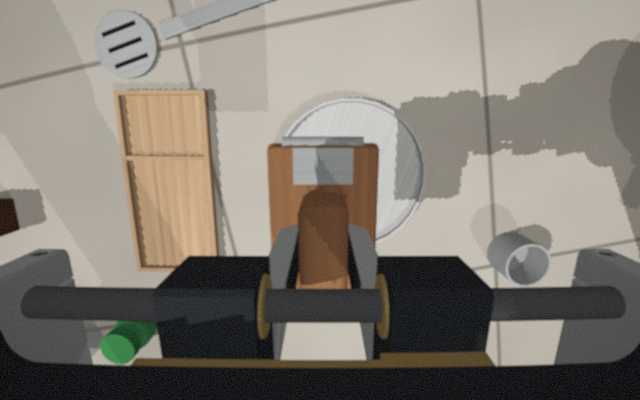

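The pine tray is fully visible, with rim corners at (115,91), (207,90), (217,270) and (138,271) and the divider at v≈155 (short bay at the top). The steel cup's rim is at (526,264) and the round tray's right edge is visible.

```bash
python3 - <<'E'
from h import *
im,P=saved("wrist","w2"); hsv=cv2.cvtColor(im,cv2.COLOR_BGR2HSV)
wood=(hsv[...,1]>75)&(hsv[...,0]<25)&(hsv[...,0]>3)
print(rect("wrist",im,P,wood,.012,(165,180)))
q=np.array([plane("wrist",*p,.012,P)[:2] for p in [(115,91),(207,90),(217,270),(138,271)]]);print(q.round(4),q.mean(0))
print("div",plane("wrist",122,156,.011,P),plane("wrist",212,155,.011,P))
print("rt",[plane("wrist",*p,.012,P)[:2].round(4) for p in [(350,98),(400,119),(423,170),(410,213),(375,243)]])
print("cup",plane("wrist",525,263,.046,P))
E
```

```text
(((593.619140625, 97.60517120361328), (108.79974365234375, 225.6749725341797), 79.2095947265625), ((594.5443115234375, 98.14396667480469), 123.0464859008789), array([  114,    90,   105,   183, 15307], dtype=int32))
[[0.7133 0.1282]
 [0.6937 0.0228]
 [0.477  0.0682]
 [0.4935 0.1718]] [0.59438254 0.09774591]
div [0.6405123  0.14416833 0.011     ] [0.6213825 0.0362523 0.011    ]
rt [array([ 0.6554, -0.135 ]), array([ 0.6223, -0.1879]), array([ 0.5587, -0.2076]), array([ 0.5084, -0.186 ]), array([ 0.4773, -0.1379])]
cup [ 0.43369103 -0.30599134  0.046     ]
```

```bash

python3 -m crank '[[-0.2,-0.6,0,0,0,0.07,0],[-0.25,-0.95,0,0,0,0,0],[-0.25,-0.95,0,0,0,0,0],[-0.25,-0.95,0,0,0,0,0],[-0.25,-0.95,0,0,0,0,0],[-0.25,-0.95,0,0,0,0,0],[-0.2,-0.95,0,0,0,0,0],[-0.2,-0.85,0,0,0,0,0],[0,-0.48,0,0,0,0,0],[0,0,0,0,0,0,0]]' | head -2
python3 -m crank '[[0,0,1,0,0,0,0],[0,0,1,0,0,0,0],[0,0,1,0,0,0,0],[0,0,1,0,0,0,0],[0,0,1,0,0,0,0],[0,0,0.5,0,0,0,0],[0,0,0.3,0,0,0,0],[0,0,0,0,0,0,0]]' | head -2
python3 - <<'E'
from h import *
go(.557,.107,.037,-11); snap("side","s2"); snap("wrist","w3")
E
```

```text
time: 6.75
eef_pos: [0.5577, 0.1073, 0.204]
time: 7.55
eef_pos: [0.5574, 0.1061, 0.0589]
t 7.5 at [0.5574 0.1061 0.0589] yaw -11.1 tilt 0.04 F [-0.1 -0.2 -1.6] w 0.275 f 30.0 | turn -0.01 units, then x -0.02 y -0.03 z 0.88
```

View pics/w3.png

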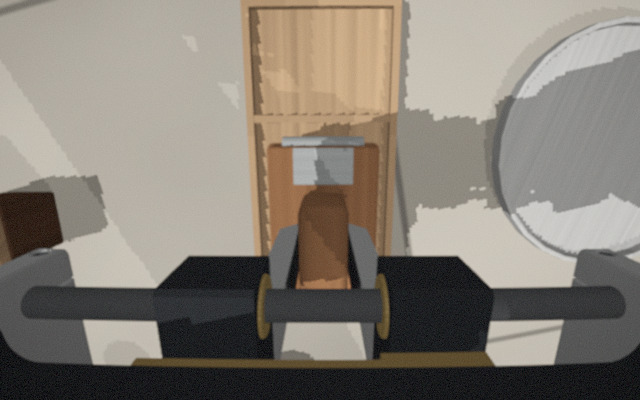

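The tostonera (268–378) sits centred between the tray walls (250–397 at divider height), with the divider at v=116 just beyond the hinge at v=140. I'll lower it, release and rise.

```bash

python3 -m crank '[[0,0,0.4,0,0,0,0],[0,0,0.4,0,0,0,0],[0,0,0.1,0,0,0,0],[0,0,0,0,0,0,0]]' | sed -n '1,2p;4p'
python3 -m crank '[[0,0,0,0,0,0,0.5],[0,0,0,0,0,0,0.7],[0,0,0,0,0,0,0.7],[0,0,0,0,0,0,0.7],[0,0,-0.5,0,0,0,0.7],[0,0,-1,0,0,0,1],[0,0,-1,0,0,0,1],[0,0,-1,0,0,0,1],[0,0,-1,0,0,0,1],[0,0,-1,0,0,0,1],[0,0,-1,0,0,0,1]]' | head -2
python3 - <<'E'
from h import *
snap("wrist","w4");go(.597,.342,.2,-12)
E
```

```text
time: 8.05
eef_pos: [0.557, 0.1068, 0.036]
wrist_force: [0.4, 0.3, -1.9]
time: 9.15
eef_pos: [0.5573, 0.1068, 0.2014]
t 9.2 at [0.5589 0.1073 0.2054] yaw -11.0 tilt 0.32 F [1.9 0.7 4.9] w 0.998 f 0.0 | turn 0.12 units, then x -0.46 y -9.50 z 0.21
```

View pics/w4.png

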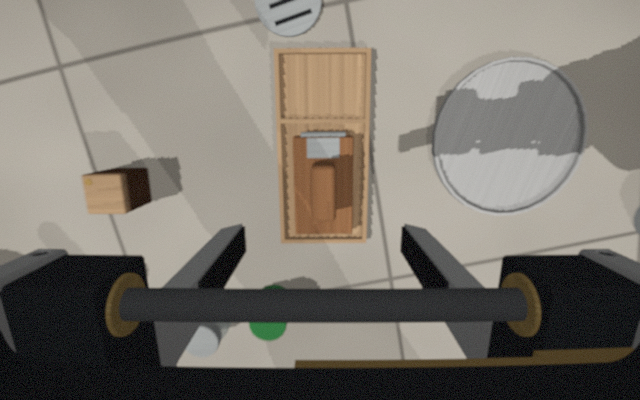

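The tostonera lies inside the long bay. The salt box's top face is centred near (107,192), and the round tray spans u 433–584, v 57–213.

```bash
python3 - <<'E'
from h import *
im,P=saved("wrist","w4")
q=np.array([plane("wrist",*p,.056,P)[:2] for p in [(83,176),(122,170),(131,211),(91,213)]]);print(q.round(4),q.mean(0))
pts=[(508,57),(470,72),(436,108),(433,140),(455,193),(508,213),(560,192),(584,140),(565,79)]
w=np.array([plane("wrist",*p,.012,P)[:2] for p in pts]);A=np.c_[2*w,np.ones(len(w))];s=np.linalg.lstsq(A,(w**2).sum(1),rcond=None)[0];print("rt",s[:2],np.sqrt(s[2]+s[:2]@s[:2]))
r=plane("wrist",203,341,.056,P);print("sj",r)
q=np.array([plane("wrist",*p,.012,P)[:2] for p in [(276,48),(372,48),(368,243),(281,243)]]);print("pine",q.mean(0),np.degrees(np.arctan2(*(q[0]+q[1]-q[2]-q[3])[::-1])))
print("bar",plane("wrist",323,193,.065,P))
go(*plane("wrist",107,192,.056,P)[:2],.2,-12)
E
```

```text
[[0.6223 0.3553]
 [0.6199 0.3108]
 [0.5752 0.3161]
 [0.5817 0.3614]] [0.59978042 0.33589552]
rt [ 0.56631146 -0.11808477] 0.09148655773868766
sj [0.40291477 0.28468708 0.056     ]
pine [0.59301674 0.09787499] -10.94106296608665
bar [0.55624838 0.10658481 0.065     ]
t 9.2 at [0.5589 0.1073 0.2054] yaw -11.0 tilt 0.32 F [1.9 0.7 4.9] w 0.998 f 0.0 | turn 0.12 units, then x -0.27 y -9.26 z 0.21
```

```bash

python3 -m crank '[[-0.03,-0.6,0,0,0,0,1],[-0.03,-0.95,0,0,0,0,1],[-0.03,-0.95,0,0,0,0,1],[-0.03,-0.95,0,0,0,0,1],[-0.03,-0.95,0,0,0,0,1],[-0.03,-0.95,0,0,0,0,1],[-0.03,-0.95,0,0,0,0,1],[-0.03,-0.95,0,0,0,0,1],[-0.03,-0.95,0,0,0,0,1],[-0.03,-0.95,0,0,0,0,1],[0,-0.2,0,0,0,0,1],[0,0,0,0,0,0,1]]' | head -2
python3 - <<'E'
from h import *
snap("wrist","w5");go(.6,.337,.2)
E
```

```text
time: 10.4
eef_pos: [0.594, 0.339, 0.1984]
t 10.4 at [0.5944 0.3377 0.1986] yaw -11.0 tilt 0.06 F [ 0.6 -0.3  0.4] w 1.002 f 0.0 | turn 0.00 units, then x 0.23 y -0.01 z -0.06
```

View pics/w5.png

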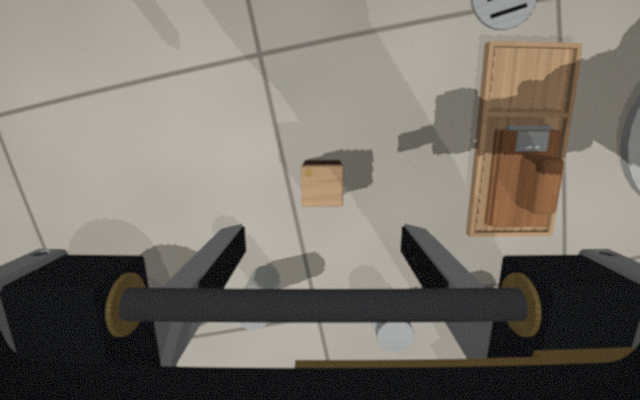

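The salt box's top face at (301–343, 165–207) is square to the tool, so the yaw of −11° is right.

```bash
python3 - <<'E'
from h import *
im,P=saved("wrist","w5")
p=plane("wrist",322,186,.056,P);print(p,"sj",plane("wrist",394,332,.056,P));go(*p[:2],.022)
E
```

```text
[0.59890468 0.33852324 0.056     ] sj [0.41018244 0.28867749 0.056     ]
t 10.4 at [0.5944 0.3377 0.1986] yaw -11.0 tilt 0.06 F [ 0.6 -0.3  0.4] w 1.002 f 0.0 | turn 0.00 units, then x 0.17 y -0.07 z 7.06
```

```bash

python3 -m crank '[[0.17,-0.07,1,0,0,0,1],[0,0,1,0,0,0,1],[0,0,1,0,0,0,1],[0,0,1,0,0,0,1],[0,0,1,0,0,0,0.8],[0,0,1,0,0,0,0.8],[0,0,0.7,0,0,0,0.8],[0,0,0.35,0,0,0,0.8],[0,0,0,0,0,0,0.8]]' | head -2
python3 -m crank '[[0,0,0,0,0,0,0],[0,0,0,0,0,0,0],[0,0,0,0,0,0,0],[0,0,0,0,0,0,0],[0,0,0,0,0,0,0],[0,0,0,0,0,0,0]]'
python3 -c "
from h import *
go(.664,.085,.022,-11)"
python3 -m crank '[[0,0,-0.5,0,0,0,0],[0,0,-1,0,0,0,0],[0,0,-1,0,0,0,0],[0,0,-1,0,0,0,0],[0,0,-0.5,0,0,0,0],[0,0,0,0,0,0,0]]'
python3 -c "
from h import *
go(.664,.085,.029,-11)"
```

```text
time: 11.35
eef_pos: [0.599, 0.338, 0.0222]
time: 11.95
eef_pos: [0.5996, 0.3387, 0.0234]
tool_rot: [[0.981, -0.192, 0.0], [-0.192, -0.981, 0.0], [0.0, -0.0, -1.0]]
wrist_force: [-1.7, -1.1, 6.0]
gripper_width: 0.468
gripper_force: 30.0
t 11.9 at [0.5996 0.3387 0.0234] yaw -11.0 tilt 0.03 F [-1.7 -1.1  6. ] w 0.468 f 30.0 | turn -0.01 units, then x 4.47 y 9.47 z 0.06
time: 12.55
eef_pos: [0.6001, 0.3391, 0.1249]
tool_rot: [[0.981, -0.192, 0.002], [-0.192, -0.981, 0.001], [0.002, -0.002, -1.0]]
wrist_force: [-0.6, 0.6, -2.0]
gripper_width: 0.463
gripper_force: 30.0
t 12.6 at [0.6001 0.3391 0.1249] yaw -11.0 tilt 0.16 F [-0.6  0.6 -2. ] w 0.463 f 30.0 | turn -0.01 units, then x 4.45 y 9.49 z 3.84
```

```bash

python3 -m crank '[[0.44,0.6,0,0,0,0,0],[0.44,0.95,0,0,0,0,0],[0.44,0.95,0,0,0,0,0],[0.44,0.95,0,0,0,0,0],[0.44,0.95,0,0,0,0,0],[0.44,0.95,0,0,0,0,0],[0.44,0.95,0,0,0,0,0],[0.44,0.95,0,0,0,0,0],[0.44,0.95,0,0,0,0,0],[0.44,0.95,0,0,0,0,0],[0,0.35,0,0,0,0,0],[0,0,0,0,0,0,0]]' | head -2
python3 -m crank '[[0,0,0.8,0,0,0,0],[0,0,0.8,0,0,0,0],[0,0,0.8,0,0,0,0],[0,0,0,0,0,0,0]]' | head -2
python3 - <<'E'
from h import *
snap("wrist","w6");go(.664,.085,.029,-11)
E
```

```text
time: 13.75
eef_pos: [0.6612, 0.0821, 0.1217]
time: 14.15
eef_pos: [0.6596, 0.0855, 0.0599]
t 14.2 at [0.6607 0.0855 0.0617] yaw -11.0 tilt 0.16 F [-0.1 -0.5  0.1] w 0.469 f 30.0 | turn 0.00 units, then x 0.14 y -0.01 z 1.31
```

View pics/w6.png

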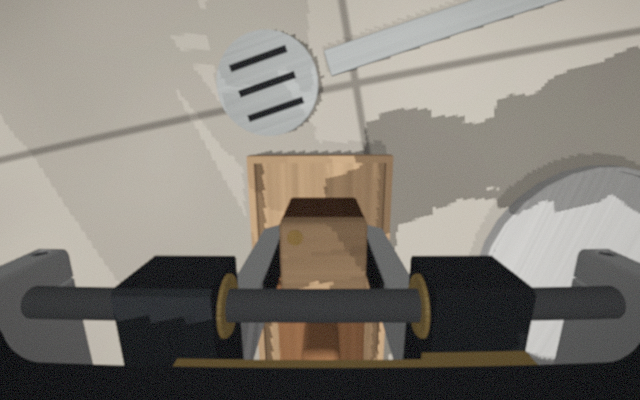

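The salt box (282–366) is centred between the side walls (248–392), and the end wall is at v≈158. I'll lower it and release.

```bash

python3 -m crank '[[0.15,0,0.4,0,0,0,0],[0,0,0.4,0,0,0,0],[0,0,0.3,0,0,0,0],[0,0,0.15,0,0,0,0],[0,0,0.04,0,0,0,0],[0,0,0,0,0,0,0]]' | sed -n '1,2p;4p'
python3 -m crank '[[0,0,0,0,0,0,0.6],[0,0,0,0,0,0,0.75],[0,0,0,0,0,0,0.75],[0,0,0,0,0,0,0.75],[0,0,-0.5,0,0,0,0.75],[0,0,-1,0,0,0,0.8],[0,0,-1,0,0,0,0.9],[0,0,-1,0,0,0,1],[0,0,-1,0,0,0,1],[0,0,-1,0,0,0,1],[0,0,-1,0,0,0,1],[0,0,0,0,0,0,1]]' | head -2
python3 - <<'E'
from h import *
snap("wrist","w7");go(.431,.287,.2,-11);go(.431,-.310,.2)
E
```

```text
time: 14.8
eef_pos: [0.6655, 0.0838, 0.0307]
wrist_force: [0.9, -0.4, -1.3]
time: 16.0
eef_pos: [0.6671, 0.0841, 0.1979]
t 16.1 at [0.6663 0.0839 0.1957] yaw -11.0 tilt 0.20 F [ 0.3  0.5 -0.4] w 1.000 f 0.0 | turn -0.01 units, then x -10.79 y -6.18 z -0.17
t 16.1 at [0.6663 0.0839 0.1957] yaw -11.0 tilt 0.20 F [ 0.3  0.5 -0.4] w 1.000 f 0.0 | turn 0.00 units, then x -6.22 y 17.27 z -0.17
```

View pics/w7.png

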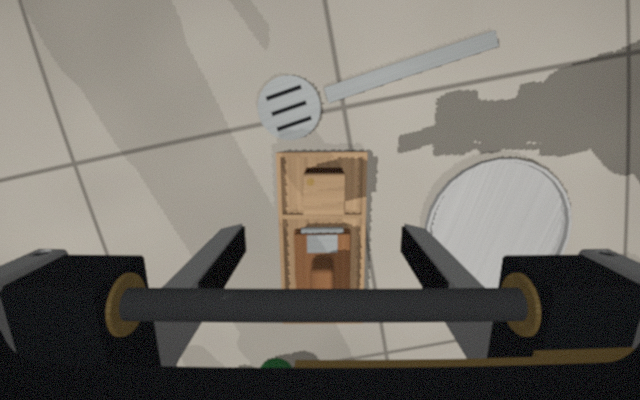

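The salt box stands inside the short bay, clear of the divider (box top at 303–345, 170–214). For the short jar I'll turn the gripper about 90° so the fingers clear the green jar.

```bash

python3 -m crank '[[0,0,0,0,0,-0.95,0.85],[0,0,0,0,0,-0.95,0.85],[0,0,0,0,0,-0.95,0.85],[0,0,0,0,0,-0.95,0.85],[0,0,0,0,0,-0.95,0.85],[0,0,0,0,0,-0.95,0.85],[0,0,0,0,0,-0.95,0.85],[0,0,0,0,0,-0.95,0.85],[0,0,0,0,0,-0.95,0.85],[0,0,0,0,0,-0.95,0.85],[0,0,0,0,0,-0.95,0.85],[0,0,0,0,0,-0.95,0.85]]' | head -2
python3 -c "
from h import *
go(.406,.287,.2);print(np.round(monitor.observe()['joints'],2))"
```

```text
time: 17.25
eef_pos: [0.6651, 0.0837, 0.1926]
t 17.2 at [0.6651 0.0837 0.1926] yaw 80.5 tilt 0.06 F [ 0.4  1.1 -0.5] w 0.852 f 0.0 | turn 0.00 units, then x 6.31 y -11.57 z -0.30
[ 0.19  0.56 -0.54  1.49  0.3   1.17 -0.56]
```

```bash

python3 -m crank '[[0.53,-0.8,-0.1,0,0,0,0.85],[0.53,-0.97,-0.1,0,0,0,0.85],[0.53,-0.97,-0.1,0,0,0,0.85],[0.53,-0.97,0,0,0,0,0.85],[0.53,-0.97,0,0,0,0,0.85],[0.53,-0.97,0,0,0,0,0.85],[0.53,-0.97,0,0,0,0,0.85],[0.53,-0.97,0,0,0,0,0.85],[0.53,-0.97,0,0,0,0,0.85],[0.53,-0.97,0,0,0,0,0.85],[0.53,-0.97,0,0,0,0,0.85],[0.53,-0.97,0,0,0,0,0.85]]' | head -2
python3 -m crank '[[0,0,0,0,0,0,0.85],[0,0,0,0,0,0,0.85]]' | head -2
python3 - <<'E'
from h import *
snap("wrist","w8");go(.406,.287,.2)
E
```

```text
time: 18.45
eef_pos: [0.4089, 0.2897, 0.2004]
time: 18.65
eef_pos: [0.4099, 0.2893, 0.2005]
t 18.7 at [0.4104 0.2889 0.2005] yaw 80.1 tilt 0.03 F [0.4 0.6 0.3] w 0.850 f 0.0 | turn 0.00 units, then x -0.10 y -0.16 z 0.02
```

View pics/w8.png

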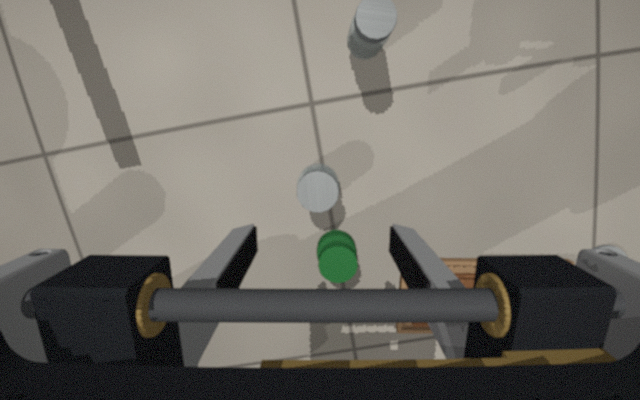

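The short jar's cap is at (318,190), directly between the open fingers, with the green jar at (338,262) behind it.

```bash
python3 - <<'E'
from h import *
im,P=saved("wrist","w8")
p=plane("wrist",318,190,.056,P);print(p,"green",plane("wrist",339,264,.056,P));go(*p[:2],.017)
E
```

```text
[0.4048853 0.2896854 0.056    ] green [0.41320108 0.20259999 0.056     ]
t 18.7 at [0.4104 0.2889 0.2005] yaw 80.1 tilt 0.03 F [0.4 0.6 0.3] w 0.850 f 0.0 | turn 0.00 units, then x -0.01 y -0.22 z 7.34
```

```bash

python3 -m crank '[[0,-0.22,1,0,0,0,0.85],[0,0,1,0,0,0,0.85],[0,0,1,0,0,0,0.85],[0,0,1,0,0,0,0.85],[0,0,1,0,0,0,0.85],[0,0,1,0,0,0,0.85],[0,0,0.8,0,0,0,0.85],[0,0,0.54,0,0,0,0.85],[0,0,0,0,0,0,0.85]]' | head -2
python3 -m crank '[[0,0,0,0,0,0,0],[0,0,0,0,0,0,0],[0,0,0,0,0,0,0],[0,0,0,0,0,0,0],[0,0,0,0,0,0,0],[0,0,0,0,0,0,0]]'
python3 -m crank '[[0,0,-0.5,0,0,0,0],[0,0,-1,0,0,0,0],[0,0,-1,0,0,0,0],[0,0,-1,0,0,0,0],[0,0,-1,0,0,0,0],[0,0,-0.5,0,0,0,0],[0,0,0,0,0,0,0]]'
python3 -c "
from h import *
go(.566,-.076,.15)"
```

```text
time: 19.6
eef_pos: [0.4044, 0.2894, 0.0158]
time: 20.2
eef_pos: [0.405, 0.2905, 0.0177]
tool_rot: [[0.171, 0.985, 0.001], [0.985, -0.171, 0.0], [0.0, 0.001, -1.0]]
wrist_force: [-0.3, -0.7, 8.1]
gripper_width: 0.515
gripper_force: 30.0
time: 20.9
eef_pos: [0.4054, 0.2906, 0.1438]
tool_rot: [[0.171, 0.985, 0.002], [0.985, -0.171, 0.001], [0.001, 0.002, -1.0]]
wrist_force: [0.0, 0.2, -0.3]
gripper_width: 0.514
gripper_force: 30.0
t 20.9 at [0.4054 0.2906 0.1438] yaw 80.1 tilt 0.15 F [ 0.   0.2 -0.3] w 0.514 f 30.0 | turn 0.00 units, then x -13.35 y 8.84 z -0.25
```

```bash

python3 -m crank '[[-0.6,0.4,0,0,0,0,0],[-0.91,0.6,0,0,0,0,0],[-0.91,0.6,0,0,0,0,0],[-0.91,0.6,0,0,0,0,0],[-0.91,0.6,0,0,0,0,0],[-0.91,0.6,0,0,0,0,0],[-0.91,0.6,0,0,0,0,0],[-0.91,0.6,0,0,0,0,0],[-0.91,0.6,0,0,0,0,0],[-0.91,0.6,0,0,0,0,0],[-0.91,0.6,0,0,0,0,0],[-0.91,0.6,0,0,0,0,0]]' | head -2
python3 -m crank '[[-0.91,0.6,0,0,0,0,0],[-0.91,0.6,0,0,0,0,0],[-0.91,0.6,0,0,0,0,0],[0,0,0.5,0,0,0,0],[0,0,1,0,0,0,0],[0,0,1,0,0,0,0],[0,0,0.5,0,0,0,0],[0,0,0,0,0,0,0]]'
python3 -c "
from h import *
go(.566,-.076,.023)"
```

```text
time: 22.1
eef_pos: [0.5315, -0.0021, 0.1409]
time: 22.9
eef_pos: [0.563, -0.0752, 0.065]
tool_rot: [[0.17, 0.985, -0.004], [0.985, -0.17, 0.001], [0.0, -0.004, -1.0]]
wrist_force: [-0.6, 0.2, -0.5]
gripper_width: 0.516
gripper_force: 30.0
t 22.9 at [ 0.563  -0.0752  0.065 ] yaw 80.2 tilt 0.22 F [-0.6  0.2 -0.5] w 0.516 f 30.0 | turn 0.00 units, then x -0.01 y 0.12 z 1.68
```

```bash

python3 -m crank '[[0,0.12,0.6,0,0,0,0],[0,0,0.6,0,0,0,0],[0,0,0.3,0,0,0,0],[0,0,0.15,0,0,0,0],[0,0,0.04,0,0,0,0],[0,0,0,0,0,0,0]]' | sed -n '1,2p;4p'
python3 -m crank '[[0,0,0,0,0,0,0.7],[0,0,0,0,0,0,0.8],[0,0,0,0,0,0,0.8],[0,0,0,0,0,0,0.8],[0,0,-0.5,0,0,0,0.8],[0,0,-1,0,0,0,0.8],[0,0,-1,0,0,0,0.85],[0,0,-1,0,0,0,0.85],[0,0,-1,0,0,0,0.85],[0,0,-1,0,0,0,0.85],[0,0,-1,0,0,0,0.85],[0,0,-0.5,0,0,0,0.85]]' | head -2
python3 -c "
from h import *
go(.431,-.308,.2)"
```

```text
time: 23.5
eef_pos: [0.5676, -0.0763, 0.0251]
wrist_force: [-0.2, 0.6, -1.9]
time: 24.7
eef_pos: [0.5681, -0.0763, 0.2028]
t 24.7 at [ 0.5681 -0.0763  0.2028] yaw 80.2 tilt 0.16 F [-0.1 -0.2  0. ] w 0.851 f 0.0 | turn 0.00 units, then x -10.07 y -3.82 z 0.11
```

```bash

python3 -m crank '[[-0.6,-0.34,0,0,0,0,0.85],[-0.95,-0.35,0,0,0,0,0.85],[-0.95,-0.35,0,0,0,0,0.85],[-0.95,-0.35,0,0,0,0,0.85],[-0.95,-0.35,0,0,0,0,0.85],[-0.95,-0.35,0,0,0,0,0.85],[-0.95,-0.35,0,0,0,0,0.85],[-0.95,-0.35,0,0,0,0,0.85],[-0.95,-0.35,0,0,0,0,0.85],[-0.95,-0.35,0,0,0,0,0.85],[-0.92,-0.35,0,0,0,0,0.85]]' | head -2
python3 -m crank '[[0,0,0,0,0,0,0.85],[0,0,0,0,0,0,0.85]]' | head -2
python3 - <<'E'
from h import *
snap("wrist","w9");go(.431,-.308,.2)
E
```

```text
time: 25.8
eef_pos: [0.429, -0.3088, 0.2]
time: 26.0
eef_pos: [0.4297, -0.3079, 0.1999]
t 26.1 at [ 0.4301 -0.3073  0.2   ] yaw 80.2 tilt 0.02 F [-0.6 -0.1  0.5] w 0.851 f 0.0 | turn 0.00 units, then x -0.02 y 0.04 z -0.00
```

View pics/w9.png

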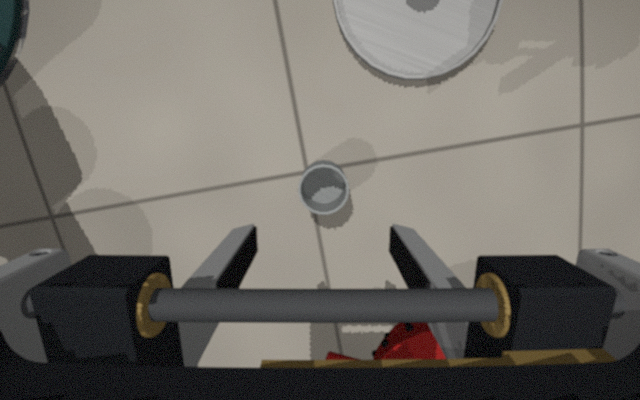

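The cup's rim is centred at (324,188) between the fingers, and the colander is clear behind it.

```bash
python3 - <<'E'
from h import *
im,P=saved("wrist","w9")
p=plane("wrist",324,188,.046,P);print(p);go(*p[:2],.013)
E
```

```text
[ 0.43102915 -0.30821744  0.046     ]
t 26.1 at [ 0.4301 -0.3073  0.2   ] yaw 80.2 tilt 0.02 F [-0.6 -0.1  0.5] w 0.851 f 0.0 | turn 0.00 units, then x -0.03 y 0.04 z 7.48
```

```bash

python3 -m crank '[[0,0.04,1,0,0,0,0.85],[0,0,1,0,0,0,0.85],[0,0,1,0,0,0,0.85],[0,0,1,0,0,0,0.85],[0,0,1,0,0,0,0.85],[0,0,1,0,0,0,0.85],[0,0,0.8,0,0,0,0.85],[0,0,0.5,0,0,0,0.85],[0,0,0.15,0,0,0,0.85],[0,0,0,0,0,0,0.85]]' | head -2
python3 -m crank '[[0,0,0,0,0,0,0],[0,0,0,0,0,0,0],[0,0,0,0,0,0,0],[0,0,0,0,0,0,0],[0,0,0,0,0,0,0],[0,0,0,0,0,0,0]]'
python3 -m crank '[[0,0,-0.5,0,0,0,0],[0,0,-1,0,0,0,0],[0,0,-1,0,0,0,0],[0,0,-1,0,0,0,0],[0,0,-1,0,0,0,0],[0,0,-0.5,0,0,0,0],[0,0,0,0,0,0,0]]'
python3 -c "
from h import *
go(.566,-.157,.14)"
```

```text
time: 27.05
eef_pos: [0.4311, -0.3078, 0.0138]
time: 27.65
eef_pos: [0.431, -0.3084, 0.0142]
tool_rot: [[0.171, 0.985, 0.0], [0.985, -0.171, -0.0], [-0.0, 0.0, -1.0]]
wrist_force: [-2.1, 0.7, 8.0]
gripper_width: 0.596
gripper_force: 30.0
time: 28.35
eef_pos: [0.4314, -0.3087, 0.1404]
tool_rot: [[0.171, 0.985, 0.002], [0.985, -0.171, -0.002], [-0.001, 0.002, -1.0]]
wrist_force: [0.2, 0.8, -1.8]
gripper_width: 0.593
gripper_force: 30.0
t 28.4 at [ 0.4314 -0.3087  0.1404] yaw 80.1 tilt 0.16 F [ 0.2  0.8 -1.8] w 0.593 f 30.0 | turn 0.00 units, then x 6.90 y 4.27 z 0.01
```

```bash

python3 -m crank '[[0.5,0.3,0,0,0,0,0],[0.8,0.5,0,0,0,0,0],[0.8,0.5,0,0,0,0,0],[0.8,0.5,0,0,0,0,0],[0.8,0.5,0,0,0,0,0],[0.8,0.5,0,0,0,0,0],[0.8,0.5,0,0,0,0,0],[0.8,0.5,0,0,0,0,0],[0.8,0.47,0,0,0,0,0],[0,0,0,0,0,0,0]]' | head -2
python3 -m crank '[[0,0,0.7,0,0,0,0],[0,0,1,0,0,0,0],[0,0,1,0,0,0,0],[0,0,0.5,0,0,0,0],[0,0,0,0,0,0,0]]'
python3 - <<'E'
from h import *
go(.567,-.157,.019)
snap("wrist","w10")
E
```

```text
time: 29.35
eef_pos: [0.5668, -0.1521, 0.1372]
time: 29.85
eef_pos: [0.5642, -0.1558, 0.0566]
tool_rot: [[0.171, 0.985, -0.003], [0.985, -0.171, 0.001], [0.001, -0.004, -1.0]]
wrist_force: [-0.3, -0.2, -0.2]
gripper_width: 0.593
gripper_force: 30.0
t 29.9 at [ 0.5642 -0.1558  0.0566] yaw 80.2 tilt 0.21 F [-0.3 -0.2 -0.2] w 0.593 f 30.0 | turn 0.00 units, then x -0.03 y 0.12 z 1.51
```

View pics/w10.png

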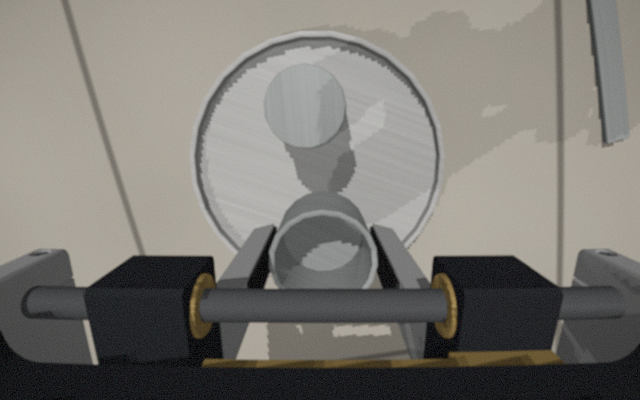

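The jar stands upright on the round tray at (305,105), and the cup (323,250) is clear of it and inside the rim. I'll lower it and release.

```bash

python3 -m crank '[[0,0.12,0.6,0,0,0,0],[0,0,0.5,0,0,0,0],[0,0,0.25,0,0,0,0],[0,0,0.13,0,0,0,0],[0,0,0.03,0,0,0,0],[0,0,0,0,0,0,0]]' | sed -n '1,2p;4p'
python3 -m crank '[[0,0,0,0,0,0,0.7],[0,0,0,0,0,0,0.8],[0,0,0,0,0,0,0.8],[0,0,0,0,0,0,0.8],[0,0,-0.5,0,0,0,0.8],[0,0,-1,0,0,0,0.8],[0,0,-1,0,0,0,0.85],[0,0,-1,0,0,0,0.85],[0,0,-1,0,0,0,0.85],[0,0,-1,0,0,0,0.85],[0,0,-1,0,0,0,0.85],[0,0,-0.5,0,0,0,0.85]]' | head -2
python3 -m crank '[[-0.8,0,-0.5,0,0,0,0.85],[-0.9,0,0,0,0,0,0.85],[-0.9,0,0,0,0,0,0.85],[-0.9,0,0,0,0,0,0.85],[0,0,0,0,0,0,0.85],[0,0,0,0,0,0,0.85]]' | head -2
python3 - <<'E'
from h import *
im,P=snap("wrist","w11");go(.567,-.157,.2)
sc,_=snap("scene","sc11"); a=cv2.resize(sc[120:290,255:445],None,fx=2.1,fy=2.1,interpolation=cv2.INTER_CUBIC)[:,:,::-1]
b=im[:,:,::-1].copy()
cv2.imwrite("pics/fin.png",np.hstack([a[:357,:399],cv2.resize(b,None,fx=.6,fy=.6)[0:240].copy() if 0 else np.pad(cv2.resize(b,(400,250)),((0,107),(0,0),(0,0)))]))
E
```

```text
time: 30.5
eef_pos: [0.5685, -0.157, 0.0211]
wrist_force: [-0.2, -0.1, -1.4]
time: 31.7
eef_pos: [0.5691, -0.157, 0.1989]
time: 32.3
eef_pos: [0.5533, -0.2431, 0.2083]
t 32.4 at [ 0.5535 -0.2424  0.2084] yaw 80.2 tilt 0.03 F [-0.2 -0.5 -0.1] w 0.851 f 0.0 | turn 0.00 units, then x 3.46 y -0.05 z 0.34
```

View pics/fin.png

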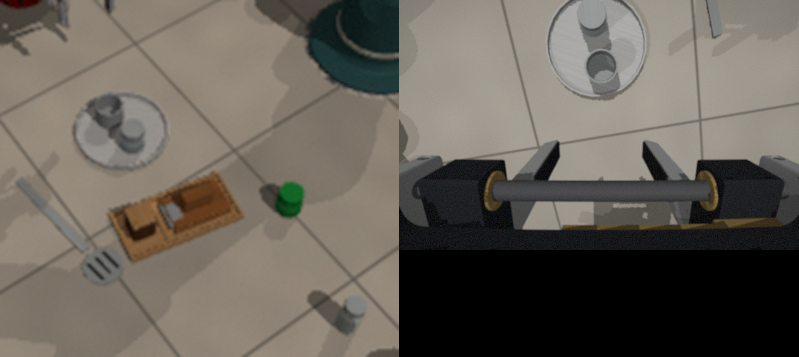

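Both kits are in place: the salt box and tostonera are seated in their bays, the jar and cup stand upright inside the rim, and the bystanders look unmoved. Handing in.

```bash
python3 -c "
from h import *
print(ticket.hand_in())"
```

```text
the job is handed in; nothing more can be done
None
```

I placed all four items and handed the job in at about 32 s of the 109 s allowed: the tostonera and salt box are in the pine tray, the short jar and steel cup stand on the round tray, and the last pictures showed the bystanders where they were; the hand-in returned no verdict.

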